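# Put the grease-test kit away

## Robot

A 6-joint arm with a two-finger parallel gripper is mounted at the origin on the work surface. World frame = base frame: x ahead of the robot, y to its left, z up, the work surface at z = 0. Lengths are in mm, angles in rad, forces in N, time in s.
With the tool pointing down it reaches from about 300 to 775 mm from the base axis. Payload 14.6 kg.
Tool frame: the origin (TCP) lies on the centre line of the jaws, within the pads' length; the fingertips stand 19 mm ahead of it and the grasp point (between the pads) is the TCP (bot.tip_reach is the distance from the TCP to the fingertips, in mm); z points along the fingers, y is the line along which they close (so a half turn about z gives the same grasp; the last joint's range is limited). The gripper opens to 85 mm and grips with 20 to 120 N. Pads are 22 mm wide; open, the fingers measure 114 mm over their backs; the gripper's body (76 mm by 85 mm) begins 54 mm behind the grasp point. The pads swing forward as they close: fully open they stand 13 mm farther back than shut.
Start: joints at [1.06, 0.3, 1.521, -0, 1.321, -0.067], TCP at [236.152, 496.711, 250.281] pointing down, gripper open.
Joint ranges: [-3.03, 3.03], [-0.79, 2.21], [0.23, 2.52], [-1.04, 4.18], [0, 3.07], [-2.55, 2.55]. Speed limits (rad/s): [2.22, 2.22, 2.57, 3.14, 3.14, 3.14].

## Interface

Orientations are given as a unit quaternion [w, x, y, z].
In Python, from rig import bot gives the robot as it stands. Calls block until the motion is done:
- bot.move_to(position, orientation): joint-space move of the TCP to a pose.
- bot.servo_line(position, attitude=None, speed=150, until_force=None): straight line of the TCP; attitude=None keeps the orientation; speed is the mean speed in mm/s. With until_force (N) it stops when the force on the tool has changed by that much, and returns True; else False.
- bot.move_joints(angles): joint-space move.
- bot.move_gripper(opening, grip_force=None): finger opening in mm; grip_force is the grip in N (None keeps the last); returns when the fingers have stopped.
- bot.dwell(seconds).
- bot.ik(position, orientation): joint angles nearest the present ones, or None.
- bot.read_state(): the state.
- bot.read_camera(name): name is "side" or "top"; returns a dict with "image" (420x560x3 uint8, blue, green, red), "depth" (420x560 float32, mm along the optical axis (not along the pixel's ray), 0 where there is no reading), "fovy" (degrees; the focal length in pixels is half the picture's height over the tangent of half this angle, whatever the lens; pixels are square), "cx", "cy" (the principal point, pixels), "eye" and "attitude" of the camera in the world. Camera axes: x right, y down, z forward; pixel columns grow to the right and rows downward; lengths in mm; the calibration is good to about 2 mm. A picture is of the moment at which its call begins.
A pose or a line that the arm cannot do raises bot.MotionError and nothing moves.
- bot.finish_job(): hands the job in; it is judged then, once.
The state is a dict: "clock": time; "joint_positions": joint angles; "qvel": joint speeds; "effort": joint torques, N m; "ee_pos": TCP position; "tool_rot": TCP orientation; "ft_force": force on the tool from outside, world axes, zero at the start; "moment": the same for the moment, N m; "grip_width": finger opening in mm; "grip_force": force on a finger pad.
Only numpy, scipy, OpenCV 4.12 (cv2) and the standard library are available. Lean on these libraries where they do the work, as an engineer would, in place of code of your own. Each camera call takes 0.05 s, during which the arm holds its last target. There are 200 camera calls.

## Task

Put the grease-test kit away: swing the V-cradle's clamp up and open, lay the steel sample cylinder in the V so that it lies centred along the cradle, let go of it, and swing the clamp fully down over it. Slide every scraper that is lying out, blade first and fully home, into a slot of the scraper rack, one scraper to a slot, in any order. Leave the beaker, the brass cone and the glove box where they are.

Things in the scene. Friction and masses are not known exactly. Their poses are not given: they have to be found in the camera images.
- cradle: blue V-cradle fixed to the bench, base 190 x 130 x 12 mm. Origin on the bench under the V's middle (base y -55 to 75); x along the V, z up. 90-degree V supports, 20 mm thick, 90 wide, 62 high, at x = -46 and 46 mm; between them (x -36 to 36) only the base, so fingers fit beside the cylinder. Clamp: hinge axis parallel to x at y = 58, z = 85 mm; arm 14 mm wide at x = 71.
- seat (a point): point on the cradle where the middle of the cylinder's axis lies when seated: 58.3 mm above the cradle's origin; axes as the cradle's
- clamp (a joint): angle of the clamp arm, rad: 0 = fully down, level across the V towards the cradle's -y, 1.7 mm above a seated cylinder; grows as it swings up and over to +y; 1.57 = upright, stop at 1.75. Stiff: stays where left, moves with about 2 N at the handle. Starts down or almost, blocking the V.
- clamp_handle (a point): middle of the clamp's red round grip bar: 14 mm thick, parallel to the cradle's x, at cradle x = 105 mm, 120 mm from the hinge axis; juts free 48 mm beyond the arm on the +x side; it may turn between the fingers. At angle a it is at cradle y = 58 - 120 cos(a), z = 85 + 120 sin(a) mm.
- cylinder: steel sample cylinder, 40 mm thick, 200 mm long; origin at its middle on its axis, x along the axis. Each end has a brass hexagonal cap 10 mm thick, 46 mm across flats, against rolling; on the bench its axis is 23 mm high. About 0.45 kg. Either end may go either way.
- rack: white scraper rack fixed to the bench, clear roof, four level slots side by side, open towards its -x. Origin on the bench under the middle of the mouths; x into the slots, z up. Slot floor 40 mm high, running on as an open ledge 25 mm in front; slots 66 wide, 9.5 high, 65 deep, 80 mm apart; roof top 55.5 mm high.
- slot0 (a point): the leftmost (+y) slot of the rack: point on the slot's floor at the middle of its back end, 65 mm in from the mouth; axes as the rack's
- slot1 (a point): the second from left slot of the rack: point on the slot's floor at the middle of its back end, 65 mm in from the mouth; axes as the rack's
- slot2 (a point): the third from left slot of the rack: point on the slot's floor at the middle of its back end, 65 mm in from the mouth; axes as the rack's
- slot3 (a point): the rightmost (-y) slot of the rack: point on the slot's floor at the middle of its back end, 65 mm in from the mouth; axes as the rack's
- scraper_a: flat scraper with a red blade, may be absent. Blade 70 long (x) x 56 wide x 5 mm thick; black handle 90 long x 24 wide x 20 mm thick, undersides flush. Origin on the underside where the blade meets the handle; x towards the blade's tip, z up. Fully home, the tip touches the slot's back and 5 mm of blade stay outside. About 80 g.
- scraper_b: flat scraper with a blue blade, may be absent. Blade 70 long (x) x 56 wide x 5 mm thick; black handle 90 long x 24 wide x 20 mm thick, undersides flush. Origin on the underside where the blade meets the handle; x towards the blade's tip, z up. Fully home, the tip touches the slot's back and 5 mm of blade stay outside. About 80 g.
- scraper_c: flat scraper with a yellow blade, may be absent. Blade 70 long (x) x 56 wide x 5 mm thick; black handle 90 long x 24 wide x 20 mm thick, undersides flush. Origin on the underside where the blade meets the handle; x towards the blade's tip, z up. Fully home, the tip touches the slot's back and 5 mm of blade stay outside. About 80 g.
- scraper_d: flat scraper with a green blade, may be absent. Blade 70 long (x) x 56 wide x 5 mm thick; black handle 90 long x 24 wide x 20 mm thick, undersides flush. Origin on the underside where the blade meets the handle; x towards the blade's tip, z up. Fully home, the tip touches the slot's back and 5 mm of blade stay outside. About 80 g.
- beaker: bystander: glass beaker with three rods, 92 mm in diameter, 120 mm high (rods to 190 mm); origin under its centre
- cone: bystander: brass cone weight, 64 mm in diameter, 65 mm high; origin under its centre
- glovebox: bystander: white glove box, 120 x 220 x 70 mm; origin under its centre
Things that resemble listed ones, but are neither listed nor needed, are in the scene too. Several things have the shape of the scraper_a; the one meant has the colours described above.

How it is judged (in metres and radians):
On the way, in this order (a step that is already met when the one before it is completed fails the run):
1. the clamp is swung up and open (beyond 1.0 rad) (value of joint clamp above 1 rad), for 0.2 s.
2. the cylinder lies seated in the V, let go of, with the clamp still open (x of cylinder in the frame of seat between -0.015 and 0.015 m and y of cylinder in the frame of seat between -0.005 and 0.005 m and z of cylinder in the frame of seat between -0.005 and 0.005 m and angle between the x axis of cylinder and the x axis of seat, either way round below 0.06 rad and contact force between the fingers and cylinder below 0.5 N and value of joint clamp above 0.5 rad), for 0.2 s.
3. the clamp is fully down over the seated cylinder (x of cylinder in the frame of seat between -0.015 and 0.015 m and y of cylinder in the frame of seat between -0.005 and 0.005 m and z of cylinder in the frame of seat between -0.005 and 0.005 m and angle between the x axis of cylinder and the x axis of seat, either way round below 0.06 rad and value of joint clamp below 0.06 rad), for 0.2 s.
At the end, for the whole second after the job is handed in: Cylinder in the V: 5 mm across and in height, 15 mm along, 0.06 rad; clamp within 0.06 rad of fully down; every scraper present in a slot blade first, tip within 10 mm of the back, 12 mm of the slot's middle, on its floor (12 mm); all at rest, bystanders in place (all of step 3 and ((x of scraper_a in the frame of slot0 above -0.08 m and y of scraper_a in the frame of slot0 between -0.012 and 0.012 m and z of scraper_a in the frame of slot0 between -0.004 and 0.012 m) or (x of scraper_a in the frame of slot1 above -0.08 m and y of scraper_a in the frame of slot1 between -0.012 and 0.012 m and z of scraper_a in the frame of slot1 between -0.004 and 0.012 m) or (x of scraper_a in the frame of slot2 above -0.08 m and y of scraper_a in the frame of slot2 between -0.012 and 0.012 m and z of scraper_a in the frame of slot2 between -0.004 and 0.012 m) or (x of scraper_a in the frame of slot3 above -0.08 m and y of scraper_a in the frame of slot3 between -0.012 and 0.012 m and z of scraper_a in the frame of slot3 between -0.004 and 0.012 m)) and ((x of scraper_b in the frame of slot0 above -0.08 m and y of scraper_b in the frame of slot0 between -0.012 and 0.012 m and z of scraper_b in the frame of slot0 between -0.004 and 0.012 m) or (x of scraper_b in the frame of slot1 above -0.08 m and y of scraper_b in the frame of slot1 between -0.012 and 0.012 m and z of scraper_b in the frame of slot1 between -0.004 and 0.012 m) or (x of scraper_b in the frame of slot2 above -0.08 m and y of scraper_b in the frame of slot2 between -0.012 and 0.012 m and z of scraper_b in the frame of slot2 between -0.004 and 0.012 m) or (x of scraper_b in the frame of slot3 above -0.08 m and y of scraper_b in the frame of slot3 between -0.012 and 0.012 m and z of scraper_b in the frame of slot3 between -0.004 and 0.012 m)) and ((x of scraper_c in the frame of slot0 above -0.08 m and y of scraper_c in the frame of slot0 between -0.012 and 0.012 m and z of scraper_c in the frame of slot0 between -0.004 and 0.012 m) or (x of scraper_c in the frame of slot1 above -0.08 m and y of scraper_c in the frame of slot1 between -0.012 and 0.012 m and z of scraper_c in the frame of slot1 between -0.004 and 0.012 m) or (x of scraper_c in the frame of slot2 above -0.08 m and y of scraper_c in the frame of slot2 between -0.012 and 0.012 m and z of scraper_c in the frame of slot2 between -0.004 and 0.012 m) or (x of scraper_c in the frame of slot3 above -0.08 m and y of scraper_c in the frame of slot3 between -0.012 and 0.012 m and z of scraper_c in the frame of slot3 between -0.004 and 0.012 m)) and ((x of scraper_d in the frame of slot0 above -0.08 m and y of scraper_d in the frame of slot0 between -0.012 and 0.012 m and z of scraper_d in the frame of slot0 between -0.004 and 0.012 m) or (x of scraper_d in the frame of slot1 above -0.08 m and y of scraper_d in the frame of slot1 between -0.012 and 0.012 m and z of scraper_d in the frame of slot1 between -0.004 and 0.012 m) or (x of scraper_d in the frame of slot2 above -0.08 m and y of scraper_d in the frame of slot2 between -0.012 and 0.012 m and z of scraper_d in the frame of slot2 between -0.004 and 0.012 m) or (x of scraper_d in the frame of slot3 above -0.08 m and y of scraper_d in the frame of slot3 between -0.012 and 0.012 m and z of scraper_d in the frame of slot3 between -0.004 and 0.012 m)) and linear speed of each of scraper_a, scraper_b, scraper_c, scraper_d, cylinder below 0.02 m/s); the robot touches nothing.
It fails at once if the beaker is shoved more than 40 mm (distance of beaker from where it was at the start of the episode above 0.04 m).
It fails at once if the brass cone is shoved more than 40 mm (distance of cone from where it was at the start of the episode above 0.04 m).
It fails at once if the glove box is shoved more than 40 mm (distance of glovebox from where it was at the start of the episode above 0.04 m).
It fails at once if the beaker is tipped over (angle between beaker's own z axis and vertical above 0.6 rad).
It fails at once if the brass cone is tipped over (angle between cone's own z axis and vertical above 0.6 rad).
Of scraper_a, scraper_b, scraper_c, scraper_d only 3 to 4 are there at a start; the rules pass over those that are not, and their reading is None.
At some moment in a run one of scraper_a, scraper_b, scraper_c, scraper_d may be knocked a few centimetres aside while the robot is not near it.
It also fails if it takes over 208 s, if anything falls off the work surface, if the arm or the gripper's body presses on something with over 40 N, if the wrist force passes 120 N, or if a joint passes its speed limit or range.

## Working session

There is one attempt and no reset: what is moved stays moved. The work goes in short steps, each a Python script; the robot and the scene stay as the last script left them, time stands still between calls to the robot, and variables do not carry over. Pictures are saved under pics/ and viewed, at most 14 in all, crops included, and the job is handed in when it is done.

```bash
ls; mkdir -p pics; python3 - <<'E'
from rig import bot
import cv2,numpy as np
for n in ("top","side"):
    c=bot.read_camera(n); cv2.imwrite(f"pics/{n}0.png",c["image"])
    print(n,c["fovy"],c["cx"],c["cy"],c["eye"],c["attitude"],[k for k in c])
print(bot.read_state())
E
```

```text
pics
top 42.7528420141813 277.0011233723859 219.44881540668078 [ 152.20425747 -108.47597141 2021.19116372] [ 0.06273725 -0.70091843  0.70768456 -0.06292818] ['image', 'depth', 'fovy', 'cx', 'cy', 'eye', 'attitude']
side 51.267098495271796 282.80842464875445 211.1628836261668 [  443.77757094 -1069.8558433    806.98272297] [-0.45588122  0.88969606 -0.02227054  0.01082887] ['image', 'depth', 'fovy', 'cx', 'cy', 'eye', 'attitude']
{'clock': 0.1, 'joint_positions': array([ 1.06040508e+00,  3.00420741e-01,  1.52154442e+00,  1.08411984e-05,
        1.32071816e+00, -6.65829612e-02]), 'qvel': array([ 7.84090077e-05, -1.69387467e-03, -2.13564071e-03,  6.19689809e-05,
       -1.27583304e-03,  1.74344143e-03]), 'effort': array([-3.77990054e-04, -5.44368589e+01, -3.62370086e+01, -8.99411157e-05,
        2.99149382e-03, -1.92615340e-05]), 'ee_pos': array([236.05276123, 496.54401145, 249.76444023]), 'tool_rot': array([-1.60183130e-04,  2.20088755e-01,  9.75479699e-01, -5.21304892e-04]), 'ft_force': array([-0.1261441 ,  0.0834538 , -0.56286023]), 'moment': array([-0.05654544,  0.00478537, -0.01779676]), 'grip_force': 0.0, 'grip_width': 85.36135601636256}
```

View pics/top0.png

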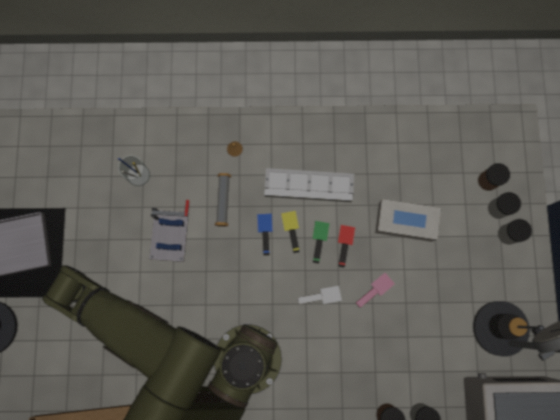

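View pics/side0.png

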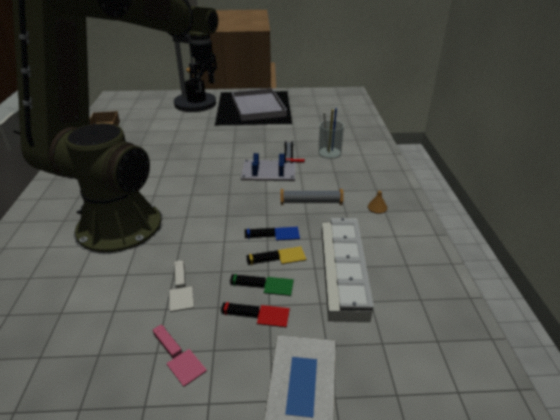

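The top view shows the clamp/cradle at about (170,235), with its red grip at (187,208). The cylinder is at (223,200), the rack at (309,185), and the blue, yellow, green and red scrapers at (265,232), (292,230), (320,240) and (346,245). The pink and white scrapers are decoys, and all four real ones are present.

```bash
cat > h.py <<'E'
import numpy as np, cv2
from scipy.spatial.transform import Rotation as R
from rig import bot
def Rq(q): return R.from_quat([q[1],q[2],q[3],q[0]])
def cam(n):
    c=bot.read_camera(n); c["f"]=c["image"].shape[0]/2/np.tan(np.radians(c["fovy"])/2)
    c["R"]=Rq(c["attitude"]).as_matrix(); c["hsv"]=cv2.cvtColor(c["image"],cv2.COLOR_BGR2HSV); return c
def rays(c,uv):
    uv=np.atleast_2d(uv).astype(float)
    return np.c_[(uv[:,0]-c["cx"])/c["f"],(uv[:,1]-c["cy"])/c["f"],np.ones(len(uv))]@c["R"].T
def plane(c,uv,z):
    d=rays(c,uv); return c["eye"]+d*((z-c["eye"][2])/d[:,2])[:,None]
def proj(c,P):
    p=(np.atleast_2d(P)-c["eye"])@c["R"]; return np.c_[p[:,0]/p[:,2]*c["f"]+c["cx"],p[:,1]/p[:,2]*c["f"]+c["cy"]]
def cloud(c):
    v,u=np.mgrid[:420,:560]; d=rays(c,np.c_[u.ravel(),v.ravel()])*c["depth"].ravel()[:,None]
    P=(c["eye"]+d).reshape(420,560,3); P[c["depth"]==0]=np.nan; return P
def mask(c,h0,h1,s=120,v=40):
    m=cv2.inRange(c["hsv"],(h0,s,v),(h1,255,255)); return m
def rect(m):
    k,_=cv2.findContours(m,cv2.RETR_EXTERNAL,cv2.CHAIN_APPROX_NONE)
    return sorted(k,key=cv2.contourArea)[::-1]
HUE=dict(red=(0,6),blue=(105,125),yellow=(22,32),green=(50,75))
E
python3 - <<'E'
from h import *
np.set_printoptions(precision=1,suppress=True)
for n in("top","side"):
    c=cam(n);P=cloud(c)
    print(n,"bench z",np.nanmedian(P[260:290,290:330,2]) )
    for k,(a,b) in HUE.items():
        for q in rect(mask(c,a,b))[:3]:
            if cv2.contourArea(q)<15: continue
            M=cv2.moments(q);u=(M["m10"]/M["m00"],M["m01"]/M["m00"])
            print(k,np.array(u),cv2.contourArea(q),plane(c,u,5)[0],P[int(u[1]),int(u[0])])
c=cam("top"); P=cloud(c)
im=np.hstack([cv2.resize(c["image"][130:270,110:370],None,fx=3,fy=3,interpolation=cv2.INTER_CUBIC)])
cv2.imwrite("pics/top1.png",cv2.convertScaleAbs(im,alpha=1.8))
s=cam("side"); cv2.imwrite("pics/side1.png",cv2.convertScaleAbs(cv2.resize(s["image"][110:260,220:410],None,fx=4,fy=4,interpolation=cv2.INTER_CUBIC),alpha=1.6))
Z=P[...,2]
for name,(u,v) in dict(cyl=(223,200),rackroof=(309,185)).items(): print(name,P[v,u])
E
```

```text
top bench z -0.34137045370289343
red [346.1 234.7] 217.5 [ 453.6 -372.6    5. ] [ 456.9 -373.    -0. ]
red [186.5 207. ] 25.0 [566.5 235.9   5. ] [547.1 221.3 100.5]
blue [264.4 222.7] 187.5 [502.7 -62.5   5. ] [507.  -60.9  -4. ]
blue [170.5 221.9] 27.0 [509.3 295.8   5. ] [507.7 292.   33.3]
blue [167.4 246.2] 19.0 [415.9 304.9   5. ] [412.2 299.5  39.3]
yellow [289.7 220.6] 193.0 [ 509.8 -159.1    5. ] [ 513.7 -156.8   -3.3]
side bench z -0.19302745831248558
red [272.7 315.6] 533.5 [ 453.6 -376.2    5. ] [ 451.9 -373.     3.5]
red [225.7 306.1] 29.5 [ 341.2 -341.1    5. ] [ 341.5 -354.7   20.4]
red [296.1 159.8] 27.0 [564.2 370.1   5. ] [551.1 218.   92.7]
blue [301.5 387.2] 1312.5 [ 505.6 -564.3    5. ] [ 499.6 -606.2   72. ]
blue [286.4 233. ] 253.5 [503.3 -66.6   5. ] [502.4 -60.7   3.9]
blue [281.8 159.8] 38.0 [510.5 372.9   5. ] [504.6 303.4  46.8]
yellow [291.  254.7] 311.5 [ 510.5 -163.     5. ] [ 510.6 -161.     5.7]
yellow [250.8 257.2] 19.5 [ 400.  -167.9    5. ] [ 398.6 -183.7   19.9]
green [278.  285.7] 356.5 [ 469.8 -279.5    5. ] [ 467.5 -276.1    4.2]
cyl [584.5  92.2  42.8]
rackroof [ 635.8 -232.3   57.9]
```

View pics/top1.png

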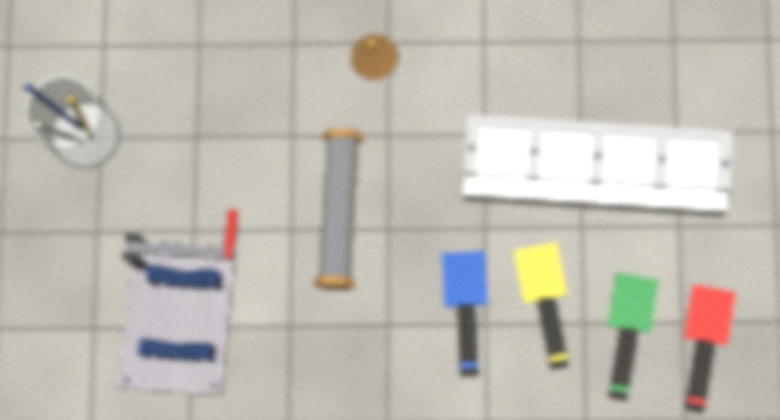

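View pics/side1.png

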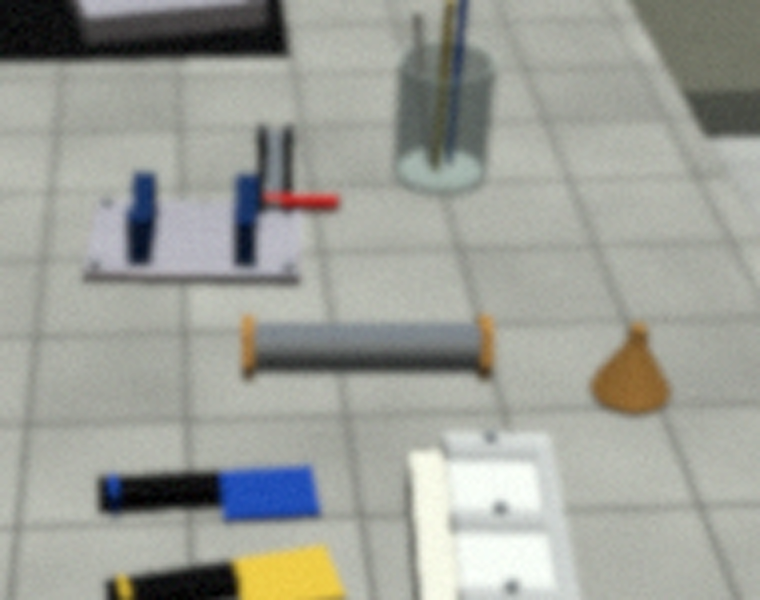

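The top crop shows the rack with its ledge towards the robot, and the clamp hinge at the cradle's +y side. The side crop shows the grip bar (300–338,201) and the base's near edge (85–298,278). Next I'll zoom in on the rack and cradle corners.

```bash
python3 - <<'E'
from h import *
def crop(c,u0,u1,v0,v1,k,al):
    im=cv2.convertScaleAbs(cv2.resize(c["image"][v0:v1,u0:u1],None,fx=k,fy=k,interpolation=cv2.INTER_CUBIC),alpha=al)
    for u in range(-(-u0//10)*10,u1,10):
        x=int((u+.5-u0)*k); cv2.line(im,(x,0),(x,5),(0,0,255),1); cv2.putText(im,str(u),(x-8,14),0,.32,(0,0,255),1)
    for v in range(-(-v0//10)*10,v1,10):
        y=int((v+.5-v0)*k); cv2.line(im,(0,y),(5,y),(0,0,255),1); cv2.putText(im,str(v),(6,y+3),0,.32,(0,0,255),1)
    return im
t,s=cam("top"),cam("side")
def stack(a,b,f):
    H=max(a.shape[0],b.shape[0]); o=[cv2.copyMakeBorder(i,0,H-i.shape[0],0,4,cv2.BORDER_CONSTANT) for i in(a,b)]; im=np.hstack(o); print(im.shape); cv2.imwrite(f,im)
stack(crop(t,258,358,160,210,5,1.2),crop(s,315,375,210,325,5,1.2),"pics/rack.png")
stack(crop(t,145,195,195,270,7,1.6),crop(s,235,310,135,190,5,1.6),"pics/cradle.png")
E
```

```text
(575, 808, 3)
(525, 733, 3)
```

View pics/rack.png

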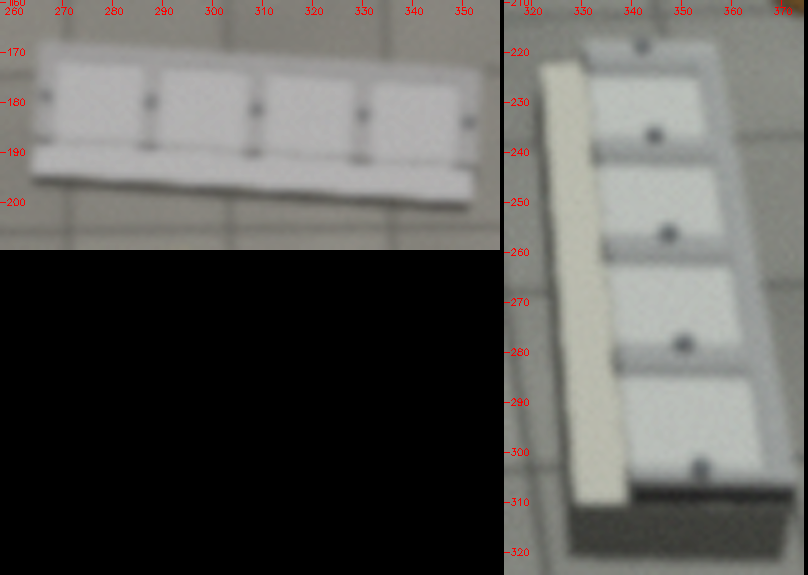

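View pics/cradle.png

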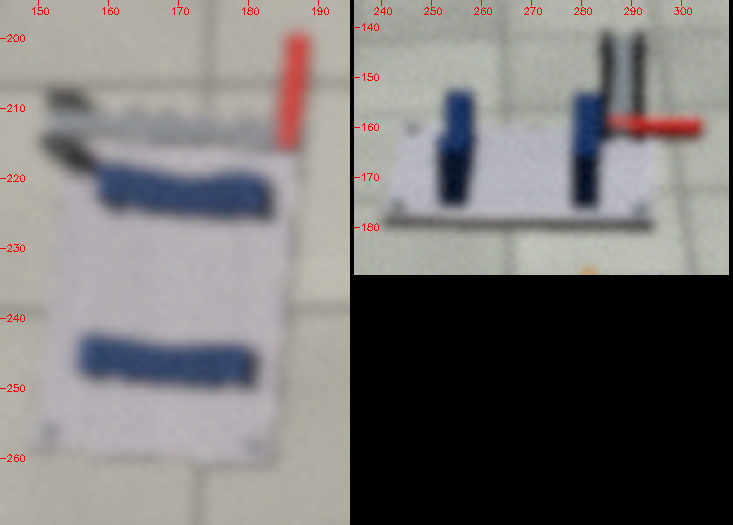

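The rack's ledge front edge (z 40) runs from (264.3,194.5) to (351.7,199.5) in the top view and from (322,222.5) to (328.5,310) in the side view. For the cradle, the base corners are (150,259) and (183.5,260.5) in the top view; its near edge is (241,179.5)–(294.5,179.5) in the side view.

```bash
python3 - <<'E'
from h import *
np.set_printoptions(precision=1,suppress=True)
t,s=cam("top"),cam("side")
print("rack ledge top", plane(t,[(264.3,194.5),(351.7,199.5)],40)); print("side",plane(s,[(322,222.5),(328.5,310)],40))
print("slot walls roof-front dots top z40/55", plane(t,[(287.5,189),(308,190.5),(330,191.8)],52))
print("same side",plane(s,[(332.5,241),(334.5,261),(337,282.5)],52))
print("screws top z55", plane(t,[(266.5,179),(287.5,180),(308.7,182),(330,183),(351,184.3)],56));print("side",plane(s,[(341.8,219),(344.5,236.7),(347.2,256.3),(350.5,278.2),(353.8,303.3)],56))
print("base top z12", plane(t,[(150.3,259),(183.5,260.7),(187.5,215)],12)); print("base side z0",plane(s,[(241,180),(294.5,180)],0))
print("supports top z62 ends", plane(t,[(158.3,219),(183,220),(156.3,243.5),(180.7,245)],62))
print("supports side tops", plane(s,[(253,153.5),(258,153.5),(279,153.5),(284.5,153.5)],62))
print("side support near top", plane(s,[(251.5,162.5),(258,162.5),(277.5,165),(283.5,165)],62))
P=cloud(t);Q=cloud(s)
m=mask(t,0,6);m[:, :170]=0;m[:,200:]=0;n=mask(s,0,6);n[:140]=0;n[175:]=0
for c,mm in((t,m),(s,n)):
    p=np.argwhere(mm)[:,::-1]; f=cv2.fitLine(p.astype(np.float32),cv2.DIST_HUBER,0,.1,.1).ravel(); k=(p-f[2:])@f[:2]; print("bar z87",plane(c,[f[2:]+f[:2]*k.min(),f[2:]+f[:2]*k.max()],87))
for c in(t,s):
  print("cyl")
  for q in rect(mask(c,8,20,100,40)):
    if cv2.contourArea(q)>8:
        (u,v),wh,a=cv2.minAreaRect(q); print((u,v),wh,plane(c,(u,v),25)[0])
E
```

```text
rack ledge top [[ 604.9  -63.6   40. ]
 [ 582.4 -393.6   40. ]]
side [[ 606.3  -67.2   40. ]
 [ 580.8 -396.5   40. ]]
slot walls roof-front dots top z40/55 [[ 622.5 -151.4   52. ]
 [ 616.  -228.5   52. ]
 [ 610.2 -311.2   52. ]]
same side [[ 622.  -166.4   52. ]
 [ 615.8 -246.    52. ]
 [ 610.7 -322.3   52. ]]
screws top z55 [[ 661.1  -72.6   56. ]
 [ 656.4 -151.8   56. ]
 [ 647.9 -231.5   56. ]
 [ 643.2 -311.7   56. ]
 [ 637.4 -390.6   56. ]]
side [[ 661.6  -74.6   56. ]
 [ 656.2 -154.7   56. ]
 [ 650.  -234.2   56. ]
 [ 644.6 -313.5   56. ]
 [ 638.  -393.7   56. ]]
base top z12 [[367.2 366.5  12. ]
 [359.6 241.7  12. ]
 [534.1 230.2  12. ]]
base side z0 [[361.4 244.4   0. ]
 [548.6 234.8   0. ]]
supports top z62 ends [[510.5 329.8  62. ]
 [505.9 238.   62. ]
 [418.9 334.5  62. ]
 [412.5 244.5  62. ]]
supports side tops [[405.5 321.3  62. ]
 [423.3 320.4  62. ]
 [498.1 316.6  62. ]
 [517.7 315.6  62. ]]
side support near top [[400.7 256.5  62. ]
 [423.1 255.3  62. ]
 [489.5 234.6  62. ]
 [510.  233.6  62. ]]
bar z87 [[520.  224.1  87. ]
 [576.  219.4  87. ]]
bar z87 [[518.1 228.9  8
[... 166 characters left out ...]
5161743164, 16.970561981201172) [ 105.9 -984.4   25. ]
(234.5, 148.5) (13.0, 13.0) [792.   51.2  25. ]
(485.00006103515625, 183.00003051757812) (15.55634880065918, 7.0710673332214355) [ 645.2 -907.9   25. ]
(221.0, 223.5) (3.0, 10.0) [497.7 100.8  25. ]
cyl
(243.2233123779297, 47.62690353393555) (76.94680786132812, 53.934017181396484) [ 333.3 1808.2   25. ]
(375.8448181152344, 203.36209106445312) (20.6121826171875, 16.89827537536621) [790.2  42.5  25. ]
(104.5, 118.5) (11.0, 23.0) [-241.8  742.3   25. ]
(268.0, 72.0) (14.0, 28.0) [ 480.3 1323.9   25. ]
(341.0, 195.5) (13.0, 2.0) [688.1  92.1  25. ]
(282.0, 196.0) (12.0, 2.0) [498.3  98.9  25. ]
(219.5, 85.0) (4.0, 7.0) [ 228.5 1133.3   25. ]
```

```bash
cat >> h.py <<'E'
class F:  # planar frame
    def __init__(s,o,yaw): s.o=np.array(o,float); s.yaw=yaw; s.x=np.array([np.cos(yaw),np.sin(yaw)]); s.y=np.array([-s.x[1],s.x[0]])
    def w(s,x,y,z): return np.r_[s.o+x*s.x+y*s.y,z]
    def inv(s,p): d=np.array(p[:2])-s.o; return d@s.x,d@s.y
CR=F((458,289.5),-0.058); RK=F((618.3,-231.3),-0.074)
def down(psi,p):
    best=None
    for a in(psi,psi+np.pi):
        q=(R.from_euler("z",a)*R.from_euler("x",np.pi)).as_quat()[[3,0,1,2]]
        j=bot.ik(list(p),list(q))
        if j is not None and (best is None or abs(j[5])<best[0]): best=(abs(j[5]),list(q))
    return best[1]
def go(p,psi): bot.move_to(list(p),down(psi,p))
def line(p,v=150,**k): return bot.servo_line(list(p),speed=v,**k)
def st(*m):
    s=bot.read_state(); print(*m,"t%.1f"%s["clock"],np.round(s["ee_pos"],1),"w%.1f"%s["grip_width"],"F",np.round(s["ft_force"],1),"g%.1f"%s["grip_force"])
def han(a,x=108): return CR.w(x,58-120*np.cos(a),85+120*np.sin(a))
E
python3 - <<'E'
from h import *
print(bot.tip_reach)
p=han(0.02); go(p+[0,0,120],CR.yaw); bot.move_gripper(50); st()
print(line(p,120,until_force=12)); st("at"); bot.move_gripper(5,30); st("grip")
E
```

```text
19.0
t2.5 [562.2 221.5 207.4] w49.8 F [-0.  -0.8 -0.4] g0.0
False
at t3.7 [562.6 221.5  88.2] w50.1 F [ 0.2  1.4 -0.1] g0.0
grip t4.1 [562.3 218.7  87.2] w12.8 F [ -0.3 -20.6   1.2] g31.1
```

```bash
python3 - <<'E'
from h import *
p=han(0.02)
for d in(3,5,7):
    line(p-[0,d,0],20); bot.dwell(.2); st(d)
E
```

```text
3 t4.6 [562.3 218.4  87.5] w12.7 F [ 0.2 -1.8  0.4] g31.2
5 t5.0 [562.2 218.1  87.7] w12.8 F [ 0.1 13.2 -0.4] g31.4
7 t5.5 [562.2 217.9  88. ] w13.1 F [ 0.5 27.6 -1.5] g31.9
```

```bash
sed -i 's/(458,289.5)/(458,286.3)/' h.py; python3 - <<'E'
from h import *
for a in np.r_[0.02,np.arange(.2,1.66,.2),1.65]:
    line(han(a),90); st("%.2f"%a)
bot.dwell(.3); st()
bot.move_gripper(40); p=bot.read_state()["ee_pos"]; line(p+[0,0,70],150)
st("up")
c=cam("top");s=cam("side")
a=cv2.resize(c["image"][130:270,110:250],None,fx=3,fy=3,interpolation=2);b=cv2.resize(s["image"][90:230,230:350],None,fx=3,fy=3,interpolation=2)
cv2.imwrite("pics/open.png",cv2.convertScaleAbs(np.hstack([a,b]),alpha=1.6))
E
```

```text
0.02 t5.7 [562.3 218.3  87.5] w12.8 F [-1.1  0.9 -0.2] g31.9
0.20 t6.1 [562.4 220.3 108.9] w12.7 F [ 1.  -2.2 -0.7] g31.3
0.40 t6.5 [563.  226.6 132. ] w12.6 F [ -1.1 -10.2   3.3] g30.8
0.60 t7.0 [563.8 237.1 153.8] w12.9 F [ -4.9 -19.1  11.4] g31.0
0.80 t7.4 [565.1 251.8 173.6] w12.7 F [ -8.8 -27.5  25. ] g31.7
1.00 t7.8 [566.9 271.5 189.9] w13.0 F [ -5.6 -20.4  30.7] g32.3
1.20 t8.2 [568.4 294.4 200.5] w12.9 F [ 1.4 -8.3 23.4] g32.5
1.40 t8.6 [569.9 317.8 205.9] w12.8 F [ 9.9 -2.2 13.9] g32.6
1.60 t9.1 [571.3 341.7 206.7] w12.5 F [12.  -0.2  7.9] g32.7
1.65 t9.3 [571.7 347.4 206.2] w12.9 F [13.3 -1.8  7. ] g32.7
t9.6 [571.7 347.3 206.2] w12.5 F [13.1 -0.7  5.9] g32.7
up t10.6 [569.3 347.4 273.2] w39.8 F [-0.1  0.3 -0.5] g0.0
```

View pics/open.png

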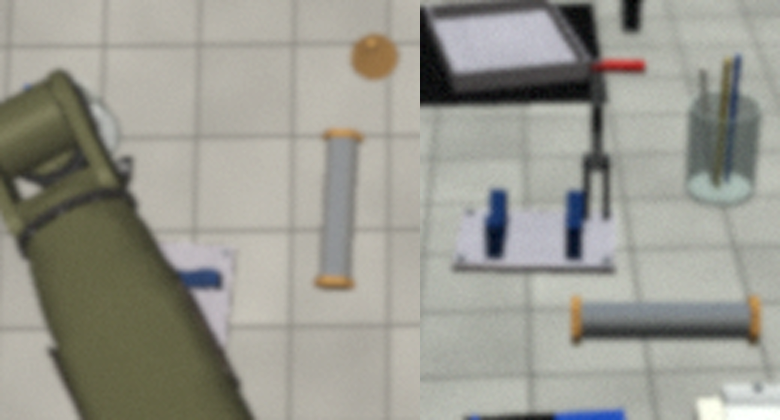

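The clamp is upright, with the handle at the top (620,66 in the crop). Next is the cylinder.

```bash
python3 - <<'E'
from h import *
p=np.array([593,96,24.]); 
line(bot.read_state()["ee_pos"]*[1,1,0]+[-60,-120,300],250)
go(p+[0,0,130],-0.042); bot.move_gripper(70); st()
print(line(p,120,until_force=12)); st("at"); bot.move_gripper(20,60); st("grip")
line(p+[0,0,130],120); st("lift")
c=cam("side"); np.set_printoptions(precision=1,suppress=True)
for q in rect(mask(c,8,20,100,40)):
    (u,v),wh,a=cv2.minAreaRect(q)
    if cv2.contourArea(q)>10 and v>100: print((u,v),wh,plane(c,(u,v),154)[0])
cv2.imwrite("pics/lift.png",cv2.convertScaleAbs(cv2.resize(c["image"][90:230,230:430],None,fx=3,fy=3,interpolation=2),alpha=1.6))
E
```

```text
t12.7 [593.   96.4 154.4] w70.2 F [-0.5  0.4 -0.2] g0.0
False
at t13.9 [593.4  96.   24.8] w70.4 F [-0.3  0.2  0.6] g0.0
grip t14.3 [593.4  95.9  24.9] w38.1 F [-2.6 -1.6  6.4] g59.7
lift t15.5 [592.7  96.  153.1] w38.6 F [ 0.1  0.8 -4. ] g60.6
(375.75860595703125, 203.39657592773438) (20.6121826171875, 17.08397102355957) [ 732.8 -141.2  154. ]
(281.5, 160.0) (3.0, 14.0) [497.3 103.5 154. ]
(343.5, 161.0) (14.0, 3.0) [685.   87.6 154. ]
```

View pics/lift.png

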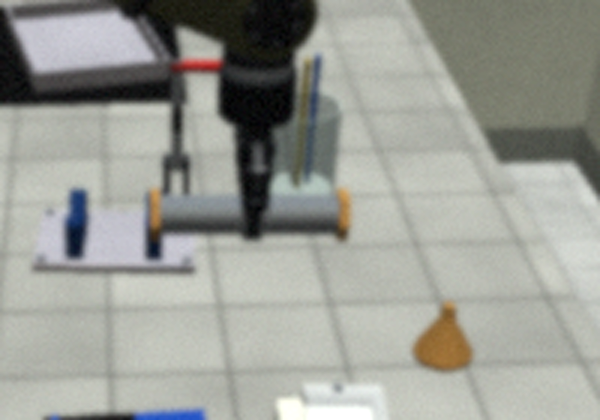

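```bash
python3 - <<'E'
from h import *
p=CR.w(1.5,0,59.5); g=p+[0,0,110]
q=down(CR.yaw,g)
bot.servo_line(list(g),q,speed=200); st("above"); 
print(line(p+[0,0,20],120,until_force=15)); print(line(p-[0,0,3],25,until_force=8)); st("touch")
bot.dwell(.2); bot.move_gripper(60); bot.dwell(.3); st("rel")
line(p+[0,0,140],150); st()
x=CR.w(-120,-160,260); go(x,CR.yaw)
t,s=cam("top"),cam("side")
a=cv2.resize(t["image"][185:275,130:230],None,fx=4,fy=4,interpolation=2);b=cv2.resize(s["image"][100:190,230:330],None,fx=4,fy=4,interpolation=2)
cv2.imwrite("pics/placed.png",cv2.convertScaleAbs(np.hstack([a,b]),alpha=1.6))
np.set_printoptions(precision=1,suppress=True)
for c in(t,s):
  for k in rect(mask(c,8,20,100,40)):
    (u,v),wh,a=cv2.minAreaRect(k)
    if cv2.contourArea(k)>5 and 100<v<300 and u<350: w=plane(c,(u,v),60)[0]; print((u,v),wh,w,CR.inv(w))
E
```

```text
above t16.9 [459.9 285.6 169.4] w38.3 F [ 0.5 -0.2 -3.9] g60.6
False
True
touch t18.4 [459.6 286.5  61.9] w38.5 F [1.  2.8 2.7] g61.1
rel t19.3 [459.  286.   61.4] w60.2 F [-0.7  0.1 -0.1] g0.0
t20.4 [459.2 286.  198.6] w60.0 F [-1.  -0.4  0.1] g0.0
(234.5, 148.5) (13.0, 13.0) [780.8  48.4  60. ] (np.float64(336.00432858562107), np.float64(-218.8163180513493))
(165.5, 258.0) (9.0, 2.0) [365.2 299.5  60. ] (np.float64(-93.37090075119757), np.float64(7.8441729698349825))
(171.57691955566406, 207.1154022216797) (10.982503890991211, 1.9611613750457764) [555.5 282.1  60. ] (np.float64(97.54734442469938), np.float64(1.4172437214344482))
(295.0, 157.5) (2.0, 11.0) [553.3 287.9  60. ] (np.float64(95.03430703000302), np.float64(7.1192794149163285))
(241.0, 157.5) (11.0, 2.0) [363.3 297.7  60. ] (np.float64(-95.18992851579236), np.float64(5.865913060337254))
```

View pics/placed.png

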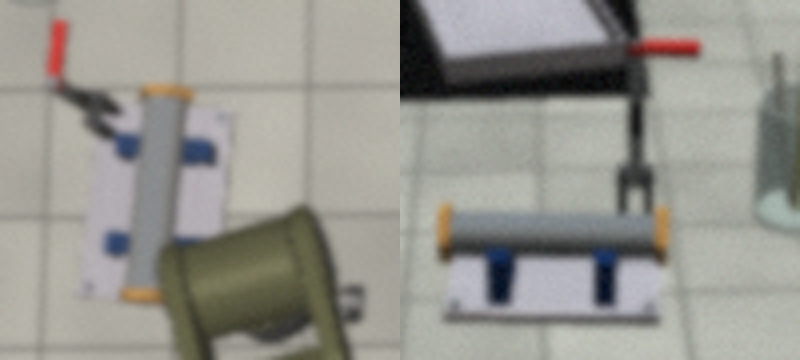

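The cylinder lies in the V, with its caps at cradle x about −94 and +96, and the clamp is still upright. Now I'll close it.

```bash
python3 - <<'E'
from h import *
p=np.array([570,347.,206.])
go(p+[0,0,80],CR.yaw); bot.move_gripper(45); print(line(p,100,until_force=10)); st("at")
bot.move_gripper(5,30); st("grip")
d=bot.read_state()["ee_pos"]-han(1.64)
for a in np.arange(1.5,-.01,-.15):
    o=3*np.sin(2*a)*np.array([0,-np.cos(a),np.sin(a)]); line(han(a)+o+[d[0],0,0],90); st("%.2f"%a)
print(line(han(0)-[-d[0],0,8],20,until_force=12)); st("end")
bot.dwell(.2); bot.move_gripper(45); st(); p=bot.read_state()["ee_pos"]; line(p+[0,0,120],150)
go([420,60,260],0)
t,s=cam("top"),cam("side")
a=cv2.resize(t["image"][185:275,130:230],None,fx=4,fy=4,interpolation=2);b=cv2.resize(s["image"][100:190,230:330],None,fx=4,fy=4,interpolation=2)
cv2.imwrite("pics/closed.png",cv2.convertScaleAbs(np.hstack([a,b]),alpha=1.6))
E
```

```text
False
at t23.8 [570.2 347.1 206.8] w45.2 F [ 0.1 -0.2  0. ] g0.0
grip t24.2 [570.1 347.1 206.6] w12.4 F [-0.9  0.1  4.2] g29.2
1.50 t24.5 [568.9 329.3 205.7] w12.6 F [-3.5  0.5  6.4] g30.0
1.35 t24.9 [567.6 311.2 203.6] w12.7 F [-7.  -0.9  3.6] g29.7
1.20 t25.2 [566.5 293.4 198.7] w12.8 F [-6.5 -1.8  3.6] g29.5
1.05 t25.6 [565.5 276.7 190.8] w12.8 F [-6.5  0.2  0.1] g29.4
0.90 t25.9 [564.7 261.8 180.8] w13.2 F [-6.   0.9 -1.4] g29.2
0.75 t26.3 [564.  248.4 168.6] w12.7 F [-7.7  0.2 -1.3] g29.2
0.60 t26.6 [563.7 237.4 154.4] w12.5 F [-5.1  3.  -2. ] g29.2
0.45 t27.0 [563.5 228.6 138.6] w12.7 F [-2.2  4.6 -3.7] g29.2
0.30 t27.3 [563.4 222.4 121.5] w13.1 F [-0.4  4.7 -2.4] g29.3
0.15 t27.7 [563.2 219.  103.4] w12.9 F [ 0.6  3.9 -2.4] g29.5
0.00 t28.0 [563.6 218.3  86.5] w12.7 F [-1.3  0.6  8.6] g33.0
True
end t28.2 [563.6 218.3  86.5] w12.9 F [-3.6 -2.3  9.9] g33.0
t28.9 [563.1 218.4  85.1] w44.9 F [ 0.3 -0.8  0. ] g0.0
```

View pics/closed.png

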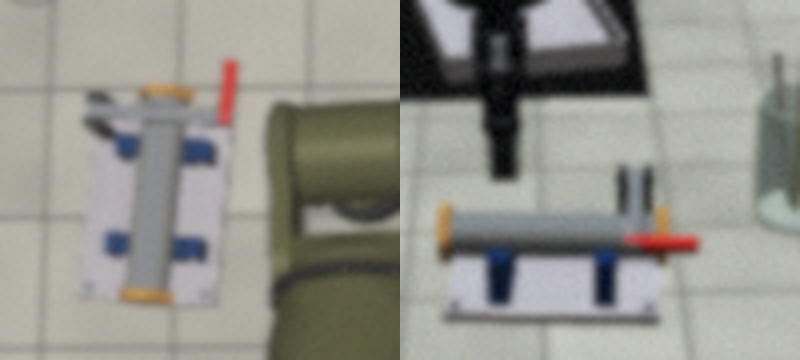

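The clamp lies across the cylinder with its bar at the lower stop. I'll confirm with a push on the bar, then measure the scrapers.

```bash
cat >> h.py <<'E'
def blade(c,k):
    m=mask(c,*HUE[k],s=90,v=30)
    best=None
    for q in rect(m):
        if not 80<cv2.contourArea(q)<900: continue
        M=cv2.moments(q); u=np.array([M["m10"],M["m01"]])/M["m00"]; w=plane(c,u,5)[0]
        if 250<w[0]<700 and -480<w[1]<30: return w[:2],u
def scraper(k,verbose=True):
    t,s=cam("top"),cam("side"); b,u=blade(t,k) ; b2=blade(s,k)
    dark=((t["image"].max(2)<60)*255).astype(np.uint8); W=plane(t,np.c_[np.mgrid[:560,:420].reshape(2,-1).T],20).reshape(560,420,3).transpose(1,0,2)
    dark[np.hypot(W[...,0]-b[0],W[...,1]-b[1])>150]=0
    hs=[]
    for q in rect(dark):
        if cv2.contourArea(q)>40:
            M=cv2.moments(q); h=plane(t,(M["m10"]/M["m00"],M["m01"]/M["m00"]),18)[0,:2]; hs.append((abs(np.linalg.norm(h-b)-80),h,cv2.contourArea(q)))
    e,h,ar=min(hs,key=lambda z:z[0]); yaw=np.arctan2(*(b-h)[::-1])
    c=b if b2 is None else (b+b2[0])/2
    if verbose: print(k,"top",b.round(1),"side",None if b2 is None else b2[0].round(1),"handle",h.round(1),"d%.1f"%np.linalg.norm(b-h),"area",ar,"yaw %.3f"%yaw)
    return F(c-35*np.array([np.cos(yaw),np.sin(yaw)]),yaw)
E
python3 - <<'E'
from h import *
p=han(0,112); go(p+[0,0,80],CR.yaw); bot.move_gripper(0); print(line(p+[0,0,20],40,until_force=14)); st("push")
line(p+[0,0,120]); go([420,100,280],0); bot.move_gripper(50)
for k in HUE: scraper(k)
E
```

```text
True
push t33.5 [566.3 217.9 110.8] w-0.2 F [-4.7 -2.3  9.1] g4.7
red top [ 453.7 -372.5] side [ 453.5 -375.7] handle [ 384.2 -357.9] d71.0 area 68.5 yaw -0.207
blue top [503.5 -63. ] side [502.7 -66.7] handle [434.2 -65.6] d69.4 area 58.5 yaw 0.038
yellow top [ 479.1 -140.8] side [ 479.1 -144.8] handle [ 405.9 -143.1] d73.2 area 57.0 yaw 0.032
green top [ 469.9 -275.9] side [ 469.7 -279.4] handle [ 400.  -262.4] d71.2 area 64.0 yaw -0.191
```

The push stopped at the expected height (bar top at 91.8), so the clamp is fully down. Yellow has already been knocked, so I'll re-measure each scraper just before grasping it.

```bash
cat >> h.py <<'E'
def put(k,slot,G=-45,zl=42):
    f=scraper(k); g=f.w(G,0,21.5)
    q0=down(f.yaw,g+[0,0,100]); turn=RK.yaw-f.yaw
    q1=list((R.from_euler("z",turn)*Rq(q0)).as_quat()[[3,0,1,2]])
    bot.move_to(list(g+[0,0,130]),q0); bot.move_gripper(48)
    print(line(g,120,until_force=10)); bot.move_gripper(10,50); st("grip")
    line(g+[0,0,zl+50],150)
    y=(120,40,-40,-120)[slot]; T=lambda x,z=21.5+zl: RK.w(x,y,z)
    bot.servo_line(list(T(G-125,21.5+zl+50)),q1,speed=220); line(T(G-115),120); bot.dwell(.2)
    hit=line(T(G+6),50,until_force=10); st("in",hit); print("rack xy",np.round(RK.inv(bot.read_state()["ee_pos"]),1),"expected x",G-5)
def release():
    bot.move_gripper(48); bot.dwell(.2); p=bot.read_state()["ee_pos"]; line(p+[0,0,110],150); st("released")
E
python3 - <<'E'
from h import *
put("blue",0)
s=cam("side"); cv2.imwrite("pics/ins.png",cv2.convertScaleAbs(cv2.resize(s["image"][180:330,230:400],None,fx=4,fy=4,interpolation=2),alpha=1.4))
E
```

```text
blue top [503.5 -63. ] side [502.7 -66.6] handle [434.2 -65.7] d69.4 area 57.5 yaw 0.040
False
grip t40.2 [423.4 -68.   22.2] w22.9 F [-0.9  2.3  7.2] g49.8
in True t44.0 [ 576.2 -107.8   62.7] w22.9 F [-0.2  0.1 -1.2] g49.0
rack xy [-51.1 120.1] expected x -50
```

View pics/ins.png

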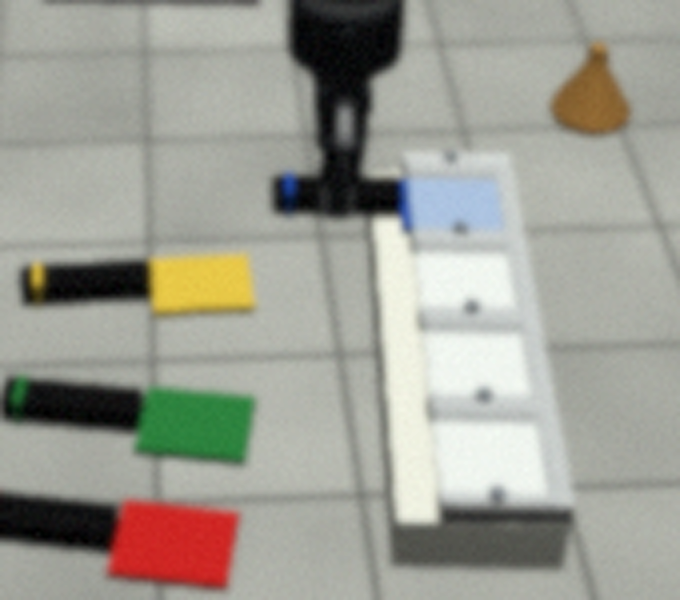

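Blue is fully home in slot 0: the blade fills the slot at (455,205), with about 5 mm showing outside. Now the other three.

```bash
python3 - <<'E'
from h import *
release()
for k,i in(("yellow",1),("green",2),("red",3)):
    go([420,100,280],0); put(k,i)
    if abs(RK.inv(bot.read_state()["ee_pos"])[0]+50)>5: print("STOP"); break
    release()
else:
    go([420,100,280],0)
t,s=cam("top"),cam("side")
a=cv2.resize(s["image"][130:330,230:400],None,fx=2.5,fy=2.5,interpolation=2);b=cv2.resize(t["image"][150:290,150:365],None,fx=1.7,fy=1.7,interpolation=2)
b=cv2.copyMakeBorder(b,0,a.shape[0]-b.shape[0],0,0,cv2.BORDER_CONSTANT)
cv2.imwrite("pics/end.png",cv2.convertScaleAbs(np.hstack([a,b]),alpha=1.4))
E
```

```text
released t45.5 [ 575.8 -107.6  171.7] w47.7 F [ 0.  -0.  -0.3] g0.0
yellow top [ 479.1 -140.8] side [ 479.1 -144.7] handle [ 406.  -142.9] d73.1 area 54.5 yaw 0.028
False
grip t52.0 [ 399.5 -145.1   22.2] w22.9 F [-1.6  0.9  7.5] g49.8
in True t55.9 [ 570.1 -187.4   62.5] w22.7 F [-0.1 -0.3  1.1] g49.2
rack xy [-51.4  40.2] expected x -50
released t57.4 [ 569.6 -187.3  171.6] w47.9 F [-0.7 -0.3 -0.2] g0.0
green top [ 469.9 -275.6] side [ 469.7 -279.3] handle [ 400.5 -262.7] d70.5 area 66.0 yaw -0.185
False
grip t63.7 [ 391.5 -263.1   22.2] w23.0 F [-1.7  0.3  5.9] g50.1
in True t67.5 [ 563.9 -267.2   62.6] w22.5 F [-0.8  0.5 -0.2] g49.2
rack xy [-51.6 -39.9] expected x -50
released t69.0 [ 563.4 -266.9  171.5] w47.8 F [-0.3 -0.3  0.5] g0.0
red top [ 453.8 -372.4] side [ 453.4 -375.8] handle [ 383.6 -357.8] d71.7 area 68.5 yaw -0.205
False
grip t75.1 [ 375.6 -358.2   22.3] w22.7 F [-1.1  0.5  6.5] g50.1
in True t79.0 [ 558.1 -347.    62.6] w23.0 F [-0.1  0.5  0.1] g49.2
rack xy [ -51.4 -119.8] expected x -50
released t80.5 [ 557.7 -346.6  171.4] w48.2 F [-0.1  0.3 -0.3] g0.0
```

View pics/end.png

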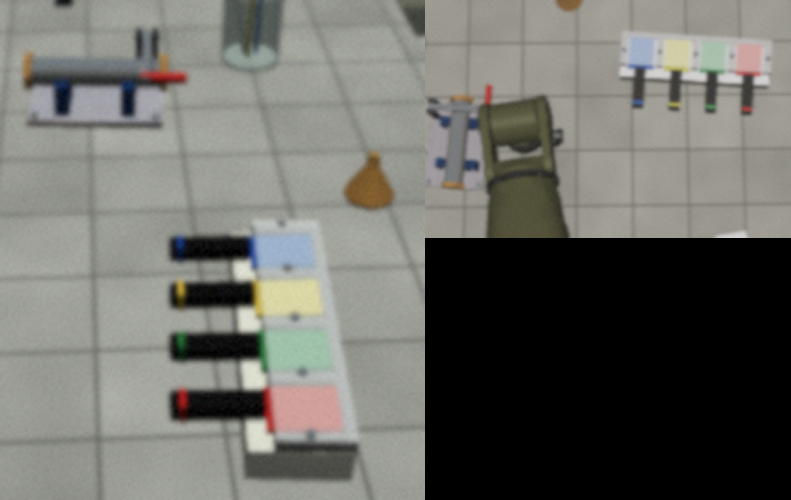

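All four scrapers are home in slots 0–3. The cylinder is seated under the closed clamp, and the bystanders are where they were.

```bash
python3 -c "
from rig import bot
bot.dwell(.5); print(bot.finish_job())"
```

```text
the job is handed in; nothing more can be done
None
```

I handed the job in at about 83 s of the 208 s allowed: the cylinder is in the V under the fully closed clamp, and the blue, yellow, green and red scrapers are fully home in slots 0–3. The final pictures show everything in place, but the hand-in call returned no verdict.

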